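# Restock the spare-fuse box through its tool-released spring catch

### The job

Open the grey spare-fuse box by pushing its spring catch back with the wooden dowel through the small brass-ringed hole in its wall, and let the lid swing right up. Move the scorched fuse links, one in the box and one on the blue tray, to the red scrap tray, put every good white fuse link in the box, then swing the lid shut until it snaps under its catch. Leave the dowel lying in the dark tool tray and the other things on the bench as they are.

Things in the scene. Friction and masses are not known exactly. Their poses are not given: they have to be found in the camera images.
- fuse_box: grey moulded spare-fuse box, screwed down; 200 mm deep (x) x 300 mm wide (y), rim 85 mm high, walls and floor 4 mm. Origin: centre of its underside; +x runs from the release-hole wall (x = -100 mm) to the hinge wall (x = +100 mm), z up. A yellow triangle on the lid's top lies next to the release hole.
- box_floor (a point): middle of the free floor inside the box, 4 mm above the bench, at box x = +26 mm. Free floor: box x -47 to +96, |y| < 146 mm. The rest, next to the hole wall, is taken by the catch in its steel cover, 107 mm wide (|y| < 54 mm) and 80 mm high, which ends at box x = -47 mm.
- release_hole (a point): centre of the release hole, at the outer face of the box's -x wall, 50 mm above the bench: 18 mm across, wall 4 mm thick, with a flat brass surround 4 mm proud. Frame as the box: +x goes straight into the hole. The spring catch's brass pad lies 6 mm behind the wall's outer face.
- catch (a joint): travel of the spring catch in m: 0 home, up to 0.014 pushed straight in (+x of the box). Spring: 3 N at 0, 9.5 N at full travel. Shut, its noses hold the lid's hooked tabs; from about 0.009 they let go and the lid springs open. Released, it springs back to 0. The closing lid's tabs push it back about 8 mm and it snaps home over them.
- lid (a joint): opening angle of the lid in rad: 0 shut and caught, 1.65 fully open (stop, just past upright). Spring hinges: let go, it swings fully open in about 1.5 s and stays there. Closing takes about 2 to 3 N at the free edge, about 10 N over the last 20 mm until the tabs drop behind the front rim and snap under the catch (it can be pressed to -0.012).
- lid_hinge (a point): middle of the hinge line, fixed, 86 mm above the bench at box x = +100 mm; frame as the box, the hinge line runs along y. Shut, the lid lies from here 206 mm towards box -x, 304 mm wide, 6 mm thick with a 2.5 mm raised panel; its underside is at hinge height.
- lid_edge (a point): point on the lid's outer face, middle of its free edge, 200 mm from the hinge line and 6 mm above its underside; moves with the lid.
- dowel: release dowel: square red handle 60 x 24 x 24 mm with a round wooden dowel, 12 mm across, standing out 70 mm from its +x end. Origin: centre of the handle's underside; +x towards the dowel's end; the dowel's axis is 12 mm above the origin. 80 g.
- dowel_tip (a point): free end of the dowel, on its axis, 100 mm in front of the handle's centre.
- tool_tray: shallow dark steel tool tray, fixed, 200 (x) x 110 (y) mm, rim 8 mm high, floor 3 mm; origin: centre of its underside.
- scrap_tray: red scrap tray, fixed, 160 (x) x 130 (y) mm, rim 30 mm high, floor and walls 3 mm; origin: centre of its underside.
- fuse_tray: shallow blue tray, fixed, 300 (x) x 280 (y) mm, rim 12 mm high, floor 3 mm; origin: centre of its underside.
- fuse_a: good fuse link (may be absent): white ceramic block 50 (x) x 28 (y) x 40 (z) mm with a copper blade, 6 x 22 mm, at each x end, 86 mm long overall, green dot on top. Origin: centre of its underside. 160 g.
- fuse_b: good fuse link (may be absent): white ceramic block 50 (x) x 28 (y) x 40 (z) mm with a copper blade, 6 x 22 mm, at each x end, 86 mm long overall, green dot on top. Origin: centre of its underside. 160 g.
- fuse_c: good fuse link (may be absent): white ceramic block 50 (x) x 28 (y) x 40 (z) mm with a copper blade, 6 x 22 mm, at each x end, 86 mm long overall, green dot on top. Origin: centre of its underside. 160 g.
- fuse_d: good fuse link (may be absent): white ceramic block 50 (x) x 28 (y) x 40 (z) mm with a copper blade, 6 x 22 mm, at each x end, 86 mm long overall, green dot on top. Origin: centre of its underside. 160 g.
- burnt_a: burnt-out fuse link, lies inside the box at the start: same shape and size as the good ones (50 x 28 x 40 mm block, 86 mm over the blades), body scorched dark brown, steel-grey blades, red dot on top. Origin: centre of its underside. 160 g.
- burnt_b: burnt-out fuse link, lies among the good ones on the blue tray at the start: same shape and size as the good ones (50 x 28 x 40 mm block, 86 mm over the blades), body scorched dark brown, steel-grey blades, red dot on top. Origin: centre of its underside. 160 g.
- spray_can: bystander, leave alone: blue spray can 60 mm across, 130 mm high, upright; origin: its underside or middle.
- screwdriver: bystander, leave alone: yellow screwdriver lying on the bench; origin: its underside or middle.
- wrench: bystander, leave alone: steel wrench lying on the bench; origin: its underside or middle.
- tape_roll: bystander, leave alone: black ring of tape, 90 mm across, 25 mm high, lying flat; origin: its underside or middle.
- mug: bystander, leave alone: blue mug, 76 mm across, 85 mm high; origin: its underside or middle.
Not all that is in view belongs to the job. What is shaped like the burnt_b but purple is not meant.

How it is judged:
On the way, in this order (a step that is already met when the one before it is completed fails the run):
1. the catch is pushed back by the dowel through the release hole (value of joint catch above 0.006 m and x of dowel_tip in the frame of release_hole above 0.006 m and y of dowel_tip in the frame of release_hole between -0.012 and 0.012 m and z of dowel_tip in the frame of release_hole between -0.012 and 0.012 m).
2. the lid has swung fully open (value of joint lid above 1.5 rad), for 0.2 s.
3. every good fuse link is in the box and both scorched links are in the red scrap tray (x of fuse_a in the frame of fuse_box between -0.05 and 0.1 m and y of fuse_a in the frame of fuse_box between -0.15 and 0.15 m and z of fuse_a in the frame of fuse_box between -0.002 and 0.055 m and x of fuse_b in the frame of fuse_box between -0.05 and 0.1 m and y of fuse_b in the frame of fuse_box between -0.15 and 0.15 m and z of fuse_b in the frame of fuse_box between -0.002 and 0.055 m and x of fuse_c in the frame of fuse_box between -0.05 and 0.1 m and y of fuse_c in the frame of fuse_box between -0.15 and 0.15 m and z of fuse_c in the frame of fuse_box between -0.002 and 0.055 m and x of fuse_d in the frame of fuse_box between -0.05 and 0.1 m and y of fuse_d in the frame of fuse_box between -0.15 and 0.15 m and z of fuse_d in the frame of fuse_box between -0.002 and 0.055 m and x of burnt_a in the frame of scrap_tray between -0.08 and 0.08 m and y of burnt_a in the frame of scrap_tray between -0.065 and 0.065 m and z of burnt_a in the frame of scrap_tray between -0.002 and 0.06 m and x of burnt_b in the frame of scrap_tray between -0.08 and 0.08 m and y of burnt_b in the frame of scrap_tray between -0.065 and 0.065 m and z of burnt_b in the frame of scrap_tray between -0.002 and 0.06 m), for 0.2 s.
At the end, for the whole second after the job is handed in: lid shut and caught (lid within 0.02 rad of shut, catch within 3 mm of home); every good fuse link inside the box; dowel lying in the tool tray (handle's centre within the tray, tip at most 15 mm over its rim); both scorched links in the red scrap tray; fuse links and dowel at rest (all of step 3 and value of joint lid below 0.02 rad and value of joint catch below 0.003 m and x of dowel in the frame of tool_tray between -0.1 and 0.1 m and y of dowel in the frame of tool_tray between -0.055 and 0.055 m and z of dowel in the frame of tool_tray between -0.005 and 0.02 m and x of dowel_tip in the frame of tool_tray between -0.115 and 0.115 m and y of dowel_tip in the frame of tool_tray between -0.07 and 0.07 m and z of dowel_tip in the frame of tool_tray between -0.005 and 0.03 m and linear speed of each of fuse_a, fuse_b, fuse_c, fuse_d, burnt_a, burnt_b, dowel below 0.02 m/s); the robot touches nothing.
It fails at once if the spray can is moved more than 30 mm (distance of spray_can from where it was at the start of the episode above 0.03 m).
It fails at once if the screwdriver is moved more than 30 mm (distance of screwdriver from where it was at the start of the episode above 0.03 m).
It fails at once if the wrench is moved more than 30 mm (distance of wrench from where it was at the start of the episode above 0.03 m).
It fails at once if the tape roll is moved more than 30 mm (distance of tape_roll from where it was at the start of the episode above 0.03 m).
It fails at once if the mug is moved more than 30 mm (distance of mug from where it was at the start of the episode above 0.03 m).
Of fuse_a, fuse_b, fuse_c, fuse_d only 2 to 4 are there at a start; the rules pass over those that are not, and their reading is None.
At some moment in a run one of fuse_a, fuse_b, fuse_c, fuse_d may be knocked a few centimetres aside while the robot is not near it.
Once in a run the grip may slacken for a moment while it holds something.
It also fails if it takes over 208 s, if anything falls off the work surface, if the arm or the gripper's body presses on something with over 40 N, if the wrist force passes 120 N, or if a joint passes its speed limit or range.

### The arm

A 7-joint arm with a two-finger parallel gripper is mounted at the origin on the work surface. World frame = base frame: x ahead of the robot, y to its left, z up, the work surface at z = 0. Lengths are in m, angles in rad, forces in N, time in s.
With the tool pointing down it reaches from about 0.425 to 1.025 m from the base axis. Payload 3.6 kg.
Tool frame: the origin (TCP) lies midway between the tips of the shut fingers; the grasp point (between the pads) lies 19 mm behind it; x points along the fingers, y is the direction in which the jaws open and shut, and the axes are right-handed (so a half turn about x gives the same grasp; the last joint's range is limited). The gripper opens to 85 mm and grips with 20 to 120 N. Pads are 22 mm wide; open, the fingers measure 114 mm over their backs; the gripper's body (76 mm by 85 mm) begins 54 mm behind the grasp point. The pads swing forward as they close: fully open they stand 13 mm farther back than shut.
Start: joints at [-1.288, 0.591, 0.048, 1.609, -0.033, 0.943, -0.034], TCP at [0.267, 0.674, 0.231] pointing down, gripper open.
Joint ranges: [-2.69, 2.69], [-0.47, 2.24], [-1.27, 1.36], [0.19, 2.51], [-1.53, 4.68], [0.08, 2.07], [-3.09, 3.09]. Speed limits (rad/s): [2.57, 2.57, 3.14, 3.14, 3.14, 3.14, 3.14].

### API

Orientations are given as a rotation vector (axis times angle).
In Python, from workcell import robot gives the robot as it stands. Calls block until the motion is done:
- robot.move_ptp(position, orientation): joint-space move of the TCP to a pose.
- robot.line_to(position, feed=0.15, orientation=None): straight line of the TCP; orientation=None keeps the orientation; feed is the mean speed in m/s.
- robot.set_joints(angles): joint-space move.
- robot.command_gripper(opening): finger opening in m; the grip force is fixed at half the most; returns when the fingers have stopped.
- robot.pause(seconds).
- robot.solve_ik(position, orientation): joint angles nearest the present ones, or None.
- robot.grab_frame(name): name is "scene" or "top"; returns the picture (420x560x3 uint8, blue, green, red); there is no depth.
- robot.camera_info(name): a dict with "intrinsics" (3x3 intrinsics, pixels), "R" (3x3) and "t" (3): a world point X has camera coordinates R X + t. Camera axes: x right, y down, z forward; pixel columns grow to the right and rows downward; lengths in m; the calibration is good to about 2 mm. A picture is of the moment at which its call begins. camera_info takes no time and is no camera call.
A pose or a line that the arm cannot do raises robot.MotionError and nothing moves.
- robot.close_job(): hands the job in, once; it reports no verdict.
Readings, each from a call of its own:
- robot.read_time(): time.
- robot.read_q(): joint angles.
- robot.read_qd(): joint speeds.
- robot.read_joint_torque(): joint torques, N m.
- robot.read_position(): TCP position.
- robot.read_tool_rot(): TCP orientation.
- robot.read_contact_force(): force on the tool from outside, world axes, zero at the start.
- robot.read_torque(): the same for the moment, N m.
- robot.read_opening(): finger opening in m.
Only numpy, scipy, OpenCV 4.12 (cv2) and the standard library are available. Lean on these libraries where they do the work, as an engineer would, in place of code of your own. Each camera call takes 0.05 s, during which the arm holds its last target. There are 200 camera calls.

## Working session

There is one attempt and no reset: what is moved stays moved. The work goes in short steps, each a Python script; the robot and the scene stay as the last script left them, time stands still between calls to the robot, and variables do not carry over. Pictures are saved under pics/ and viewed, about 12 in all and at most 16, crops included, and the job is handed in when it is done.

```bash
mkdir -p pics; ls; python3 - <<'E'
from workcell import robot
import cv2,numpy as np
np.set_printoptions(precision=4,suppress=True)
for n in("scene","top"):
    cv2.imwrite(f"pics/{n}0.png",robot.grab_frame(n)); c=robot.camera_info(n); print(n,c["intrinsics"],c["R"],c["t"],-np.array(c["R"]).T@c["t"])
print(robot.read_time(),robot.read_position(),robot.read_tool_rot())
E
```

```text
pics
scene [[415.368    0.     278.138 ]
 [  0.     415.368  216.1168]
 [  0.       0.       1.    ]] [[ 0.3501  0.9367  0.0087]
 [ 0.6284 -0.228  -0.7438]
 [-0.6947  0.2658 -0.6684]] [-0.1932 -0.264   1.5266] [ 1.294  -0.285   0.8257]
top [[382.0156   0.     275.1611]
 [  0.     382.0156 209.5457]
 [  0.       0.       1.    ]] [[ 0.0104 -0.9996 -0.0247]
 [-0.9872 -0.0064 -0.1593]
 [ 0.1591  0.026  -0.9869]] [0.0383 0.5269 1.0097] [0.3591 0.0154 1.0814]
0.1 [0.2665 0.6734 0.2302] [ 0.2939  1.5508 -0.2972]
```

View pics/scene0.png

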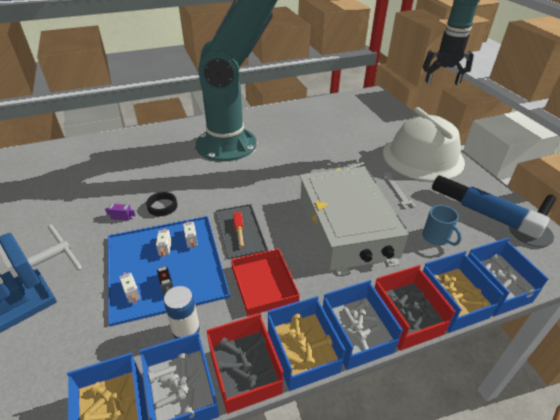

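View pics/top0.png

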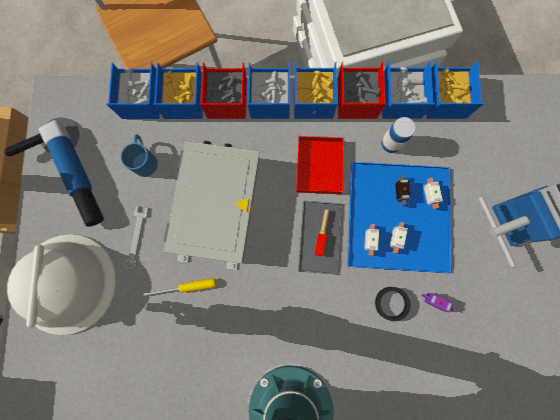

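The box is on the left in the top view, with the yellow triangle and hole wall facing world -y. There are three white links on the blue tray at about (372,239), (399,237) and (433,192), and a scorched one at (403,189). The purple thing at (438,300) is a decoy. Next I measure.

```bash
cat > h.py <<'E'
from workcell import robot
import cv2,numpy as np
np.set_printoptions(precision=4,suppress=True)
CI={n:{k:np.array(v) for k,v in robot.camera_info(n).items() if k in("intrinsics","R","t")} for n in("scene","top")}
def unproj(n,px,z):
    c=CI[n]; px=np.atleast_2d(px).astype(float)
    d=np.c_[px,np.ones(len(px))]@np.linalg.inv(c["intrinsics"]).T@c["R"]
    o=-c["R"].T@c["t"]; return o+d*((z-o[2])/d[:,2])[:,None]
def proj(n,X):
    c=CI[n]; p=(np.atleast_2d(X)@c["R"].T+c["t"])@c["intrinsics"].T; return p[:,:2]/p[:,2:]
def crop(im,x0,y0,x1,y1,s,f): cv2.imwrite(f,cv2.resize(im[y0:y1,x0:x1],None,fx=s,fy=s,interpolation=cv2.INTER_CUBIC))
E
python3 - <<'E'
from h import *
t=cv2.imread("pics/top0.png"); s=cv2.imread("pics/scene0.png")
crop(t,290,125,460,280,4.5,"pics/c1.png"); crop(t,155,130,270,275,4,"pics/c2.png"); crop(s,295,155,415,275,5,"pics/c3.png")
H=cv2.cvtColor(t,cv2.COLOR_BGR2HSV)
def big(m,z,tag):
    c=max(cv2.findContours(m,0,2)[0],key=cv2.contourArea); h=unproj("top",c[:,0],z)[:,:2]
    (cx,cy),wh,a=cv2.minAreaRect(h.astype(np.float32)); print(tag,cx,cy,wh,a, "px",cv2.boundingRect(c))
roi=np.zeros(t.shape[:2],np.uint8); roi[155:280,345:460]=255
big(cv2.morphologyEx(cv2.inRange(H,(100,120,60),(125,255,255))&roi,3,np.ones((5,5))),.010,"blue")
roi[:]=0; roi[130:200,290:350]=255
big((cv2.inRange(H,(0,150,60),(8,255,255))|cv2.inRange(H,(172,150,60),(180,255,255)))&roi,.03,"scrap")
roi[:]=0; roi[202:275,310:335]=255
big((cv2.inRange(H,(0,150,60),(8,255,255))|cv2.inRange(H,(172,150,60),(180,255,255)))&roi,.025,"handle")
E
```

```text
blue 0.5167291760444641 -0.3053100109100342 (0.28317055106163025, 0.3005998730659485) 86.91878509521484 px (348, 162, 103, 111)
scrap 0.65983647108078 -0.0818425789475441 (0.13158360123634338, 0.16534630954265594) 87.75633239746094 px (296, 136, 48, 58)
handle 0.43361717462539673 -0.08169250190258026 (0.025297755375504494, 0.06057366356253624) 79.0543441772461 px (314, 233, 13, 23)
```

View pics/c1.png

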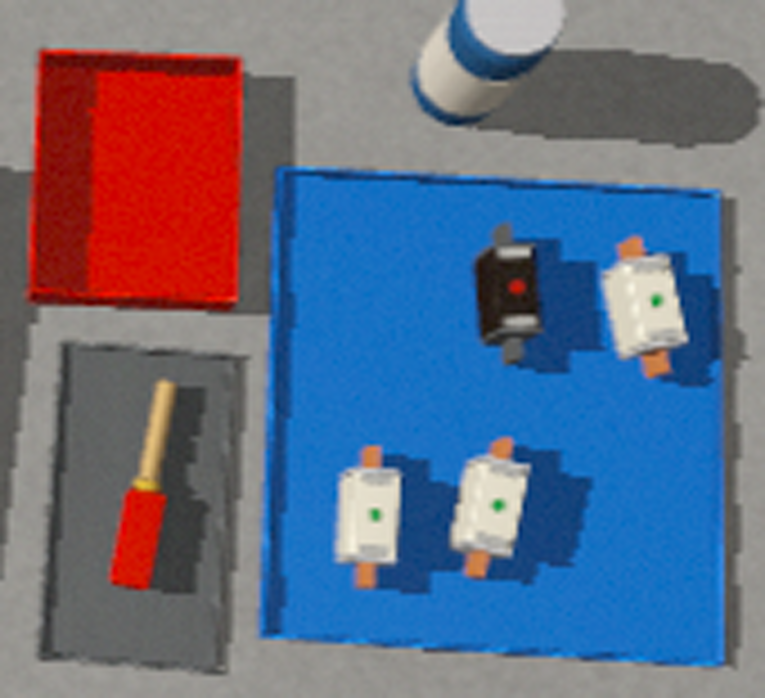

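View pics/c2.png

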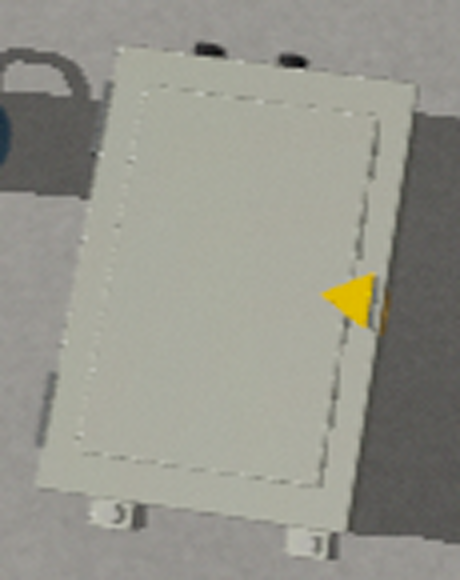

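View pics/c3.png

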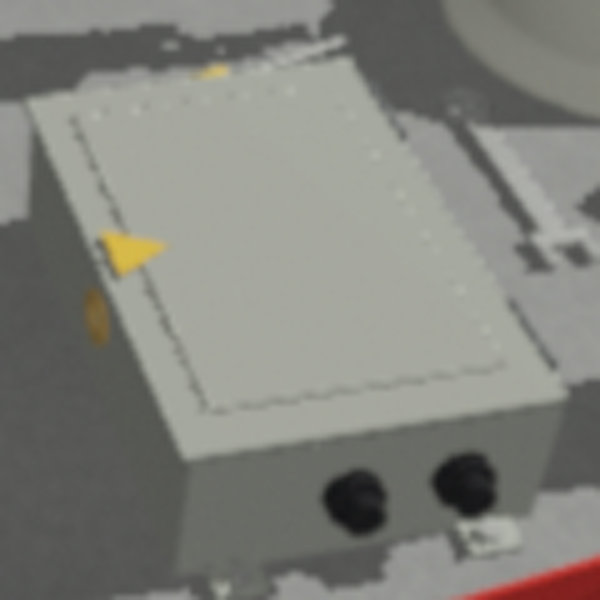

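Box corners, brass ring (c3 at about (97,318)), dowel and links are all clear. Exactly three good links are present. burnt_b is at c1 (517,287), with a dark body and red dot, and it lies on the blue tray, so it isn't the purple decoy on the bench. Next I fit the poses.

```bash
python3 - <<'E'
from h import *
from scipy.optimize import least_squares
from scipy.spatial.transform import Rotation as R
tp=np.array([(118,45),(415,85),(348,530),(37,487)])/4+(155,130); tb=[(.1,-.152,.092),(-.106,-.152,.092),(-.106,.152,.092),(.1,.152,.092)]
sp=np.array([(28,100),(350,58),(568,395),(185,460)])/5+(295,155); sb=[(-.106,.152,.092),(.1,.152,.092),(.1,-.152,.092),(-.106,-.152,.092)]
T=lambda p,b:np.array(b)@R.from_rotvec([0,0,p[2]]).as_matrix().T+[p[0],p[1],0]
f=lambda p:np.r_[(proj("top",T(p,tb))-tp).ravel(),(proj("scene",T(p,sb))-sp).ravel()]
r=least_squares(f,[.57,.2,1.5]); print("box",r.x,"res",r.fun)
print("ring pred scene",proj("scene",T(r.x,[(-.104,0,.05)])), "meas",np.array((97,318))/5+(295,155))
g=lambda a:np.array(a)/4.5+(290,125)
for n,d,b in [("f1",(375,514),((371,455),(366,578))),("f2",(498,505),((503,447),(476,568))),("f3",(656,300),((630,246),(656,366))),("burnt_b",(517,287),((503,235),(512,352)))]:
    p=unproj("top",g(d),.043)[0]; e=unproj("top",g(b),.02); v=e[0]-e[1]
    print(n,p,"mid",e.mean(0)[:2],"len",np.linalg.norm(v),"yaw",np.degrees(np.arctan2(v[1],v[0])))
h=unproj("top",g((138,538)),.027)[0]; t=unproj("top",g((166,382)),.018)[0]; print("handle",h,"tip",t,np.linalg.norm((h-t)[:2]),np.degrees(np.arctan2(*(t-h)[1::-1])))
c=unproj("top",g([(63,343),(245,355),(225,670),(40,660)]),.008); print("tool tray",c.mean(0),np.linalg.norm(np.diff(c,axis=0),axis=1))
# IK check
bx,by,yaw=r.x
def down(yawx): # tool x down, jaws (tool y) along world angle yawx
    y=np.array([np.cos(yawx),np.sin(yawx),0]); x=np.array([0,0,-1.]); return R.from_matrix(np.c_[x,y,np.cross(x,y)]).as_rotvec()
for nm,p,a in [("hole",T((bx,by,yaw),[(-.19,0,.05)])[0],yaw+np.pi/2),("hndl",h,np.radians(80)+np.pi/2),("lidopen",T((bx,by,yaw),[(.16,0,.24)])[0],yaw+np.pi/2),("lidshut",T((bx,by,yaw),[(-.09,0,.092)])[0],yaw+np.pi/2),("fuse",[.44,-.3,.01],np.pi/2)]:
    for k in(0,np.pi):print(nm,p,robot.solve_ik(list(p),list(down(a+k))))
print(robot.read_tool_rot(),R.from_rotvec(robot.read_tool_rot()).as_matrix())
E
```

```text
box [0.5442 0.2135 1.4395] res [-0.9366 -1.0246 -0.3927 -1.3079 -1.1378  0.1696 -1.5481 -0.3482 -2.0705
 -0.2626 -1.4409 -0.382  -0.204   0.2003 -1.1484 -0.0553]
ring pred scene [[312.8209 218.6712]] meas [314.4 218.6]
f1 [ 0.447  -0.2235  0.043 ] mid [ 0.4476 -0.2248] len 0.07575059456199847 yaw -4.00677038694927
f2 [ 0.453 -0.297  0.043] mid [ 0.4537 -0.2987] len 0.0769502157481229 yaw -14.648250177757237
f3 [ 0.5791 -0.3979  0.043 ] mid [ 0.5803 -0.3988] len 0.07717960191659118 yaw 8.849587272820195
burnt_b [ 0.5868 -0.3141  0.043 ] mid [ 0.5878 -0.3153] len 0.07476468409294683 yaw 1.8520726992715828
handle [ 0.4325 -0.0829  0.027 ] tip [ 0.5305 -0.102   0.018 ] 0.09988578466231161 -11.028237693998335
tool tray [ 0.4545 -0.0881  0.008 ] [0.1149 0.1969 0.1134]
hole [0.5193 0.0251 0.05  ] [ 0.1038  0.6481 -0.3259  2.1711  0.5236  0.3969  2.3617]
hole [0.5193 0.0251 0.05  ] [-0.3064  0.6471  0.2352  2.1892 -0.4252  0.3475  0.1536]
hndl [ 0.4325 -0.0829  0.027 ] [ 0.2726  0.6451 -0.2481  2.352   0.755   0.2171  2.2968]
hndl [ 0.4325 -0.0829  0.027 ] [ 0.0433  0.6405  0.0578  2.3617 -0.2425  0.1444  0.1552]
lidopen [0.5652 0.3721 0.24  ] [-0.3815  0.5474 -0.3976  1.7038  0.252   0.9412  2.1339]
lidopen [0.5652 0.3721 0.24  ] [-0.9178  0.5486  0.4022  1.7296 -0.2603  0.9162 -0.5402]
lidshut [0.5324 0.1243 0.092 ] [-0.0501  0.5981 -0.3588  2.0965  0.4138  0.5141  2.2943]
lidshut [0.5324 0.1243 0.092 ] [-0.546   0.6018  0.3243  2.1185 -0.4021  0.4792 -0.0462]
fuse [0.44, -0.3, 0.01] [ 0.6892  0.7207 -0.2416  2.1536  0.5218  0.3223  1.5778]
fuse [0.44, -0.3, 0.01] [ 0.3878  0.7233  0.1738  2.1669 -0.4227  0.2827 -0.6443]
[ 0.2939  1.5508 -0.2972] [[-0.0007  0.3679  0.9299]
 [-0.002   0.9299 -0.3679]
 [-1.     -0.0021  0.0001]]
```

```bash
cat >> h.py <<'E'
from scipy.spatial.transform import Rotation as Ro
PI=np.pi
def down(a):
    y=np.array([np.cos(a),np.sin(a),0]); x=np.array([0,0,-1.]); return list(Ro.from_matrix(np.c_[x,y,np.cross(x,y)]).as_rotvec())
def grasp_rot(yaw): return down(yaw-PI/2)   # tool z = -(object x axis); jaws across object y
BOX=np.array([0.5452,0.2135,1.4395])
def B(x,y,z): # box frame -> world
    c,s=np.cos(BOX[2]),np.sin(BOX[2]); return [BOX[0]+c*x-s*y,BOX[1]+s*x+c*y,z]
def pick(x,y,yaw,z,op=.05,zt=.2):
    o=grasp_rot(yaw); robot.command_gripper(op)
    robot.move_ptp([x,y,zt],o); robot.move_ptp([x,y,z+.06],o); robot.line_to([x,y,z],.1); robot.command_gripper(0.0)
    print("grip",robot.read_opening()); robot.line_to([x,y,zt],.2); print("lifted",robot.read_opening(),robot.read_contact_force(),robot.read_time())
E
python3 - <<'E'
from h import *
from scipy.optimize import least_squares
tp=(np.array([(118,45),(415,85),(348,530),(37,487)])+.5)/4-.5+(155,130); tb=np.array([(.1,-.152,.092),(-.106,-.152,.092),(-.106,.152,.092),(.1,.152,.092)])
sp=(np.array([(28,100),(350,58),(568,395),(185,460)])+.5)/5-.5+(295,155); sb=tb[[2,3,0,1]]
T=lambda p,b:np.array(b)@Ro.from_rotvec([0,0,p[2]]).as_matrix().T+[p[0],p[1],0]
ft=lambda p:(proj("top",T(p,tb))-tp).ravel(); fs=lambda p:(proj("scene",T(p,sb))-sp).ravel()
for f in(ft,fs,lambda p:np.r_[ft(p),fs(p)]):
    r=least_squares(f,[.57,.2,1.5]); print(r.x,abs(r.fun).max())
pick(.4335,-.0818,np.radians(-11),.006)
robot.move_ptp(B(-.1-.100-.03,0,.15),grasp_rot(BOX[2]))
robot.line_to(B(-.1-.100-.025,0,.05-.009),.15)
print(robot.read_position(),robot.read_opening())
crop(robot.grab_frame("top"),220,160,340,250,5,"pics/d1.png"); crop(robot.grab_frame("scene"),240,160,360,250,5,"pics/d2.png")
cv2.imwrite("pics/d.png",np.vstack([cv2.imread("pics/d1.png"),cv2.imread("pics/d2.png")])[:,:].astype(np.uint8)[::1])
im=cv2.imread("pics/d.png"); cv2.imwrite("pics/d.png",np.hstack([im[:450],im[450:]])[:, :]); im=cv2.imread("pics/d.png"); cv2.imwrite("pics/d.png",cv2.resize(im,None,fx=.66,fy=.66)); print(im.shape)
E
```

```text
[0.5436 0.2118 1.4427] 0.86524102853258
[0.5437 0.2163 1.4328] 0.7651092048573105
[0.5441 0.2137 1.4393] 1.6233862742381575
grip 0.022820662114394707
lifted 0.022935320795239935 [-0.1235 -0.0387 -1.4362] 6.1
[ 0.5162 -0.0098  0.0415] 0.023054584082971914
(450, 1200, 3)
```

View pics/d.png

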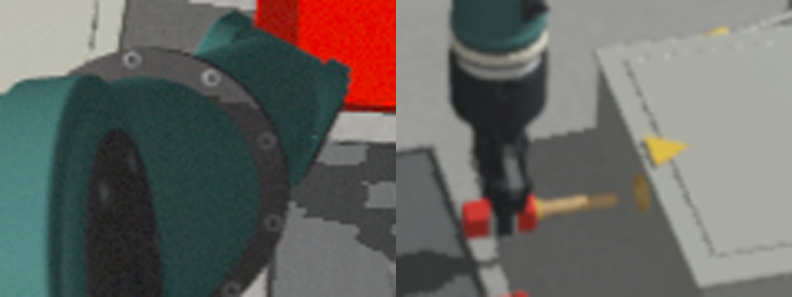

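```bash
sed -i 's/^BOX=.*/BOX=np.array([0.5440,0.2137,1.4395])/' h.py; python3 - <<'E'
from h import *
im=robot.grab_frame("scene"); crop(im,290,195,340,240,14,"pics/e.png")
p=np.array(robot.read_position()); d=np.array([np.cos(BOX[2]),np.sin(BOX[2]),0])
tr=Ro.from_rotvec(robot.read_tool_rot()).as_matrix(); print(tr, d)
for n,X in [("axis",[p+[0,0,.009]+d*k for k in(.05,.1)]),("ring",[B(-.104,0,.05)]),("ringtopbot",[B(-.104,0,.062),B(-.104,0,.038)])]:
    print(n,X,(proj("scene",X)-(290,195)+.5)*14-.5)
q=proj("scene",[p,p+[.001,0,0],p+[0,.001,0],p+[0,0,.001]]);print("px/mm",q[1:]-q[0])
E
```

```text
[[ 0.002   0.9914 -0.131 ]
 [-0.0001 -0.131  -0.9914]
 [-1.      0.002  -0.0002]] [0.1309 0.9914 0.    ]
axis [array([0.523 , 0.04  , 0.0509]), array([0.5296, 0.0895, 0.0509])] [[-18.0696 392.3895]
 [227.5619 355.3136]]
ring [[np.float64(0.5303843801547833), np.float64(0.11059512670959468), 0.05]] [[326.5504 336.944 ]]
ringtopbot [[np.float64(0.5303843801547833), np.float64(0.11059512670959468), 0.062], [np.float64(0.5303843801547833), np.float64(0.11059512670959468), 0.038]] [[330.4791 291.903 ]
 [322.6758 381.3632]]
px/mm [[ 0.1233  0.2367]
 [ 0.3438 -0.0859]
 [-0.0014 -0.265 ]]
```

View pics/e.png

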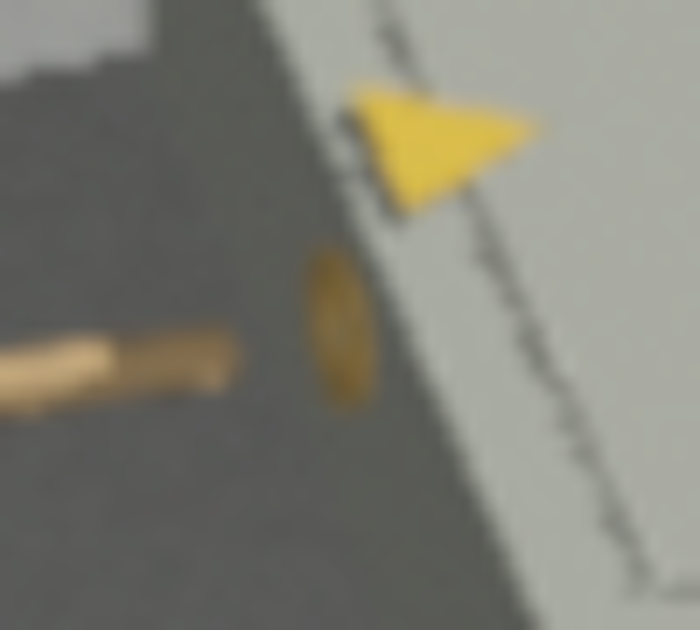

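Tip and ring are about 0.8 px apart vertically and the dowel slope differs slightly from the prediction, so it may be pitched in the grip. I'll check it where both cameras see it, over the blue tray.

```bash
python3 - <<'E'
from h import *
robot.line_to(B(-.25,0,.10),.2)
robot.move_ptp([.5,-.3,.13],grasp_rot(BOX[2]))
p=np.array(robot.read_position()); d=np.array([np.cos(BOX[2]),np.sin(BOX[2]),0]); print(p,robot.read_opening(),robot.read_time())
P=[p+[0,0,.009]+d*k for k in(.03,.1)]; out=[]
for n in("top","scene"):
    im=robot.grab_frame(n); q=proj(n,P); c=q.mean(0).astype(int)-(25,22); 
    cr=cv2.resize(im[c[1]:c[1]+45,c[0]:c[0]+50],None,fx=8,fy=8,interpolation=cv2.INTER_CUBIC); out.append(cr)
    print(n,c,(q-c+.5)*8-.5)
cv2.imwrite("pics/f.png",np.hstack(out))
E
```

```text
[ 0.5003 -0.2973  0.1289] 0.022434797039509725 9.6917
top [360 189] [[317.761  196.4882]
 [ 91.513  165.8712]]
scene [158 196] [[ 91.7342 201.5997]
 [323.1257 168.5397]]
```

View pics/f.png

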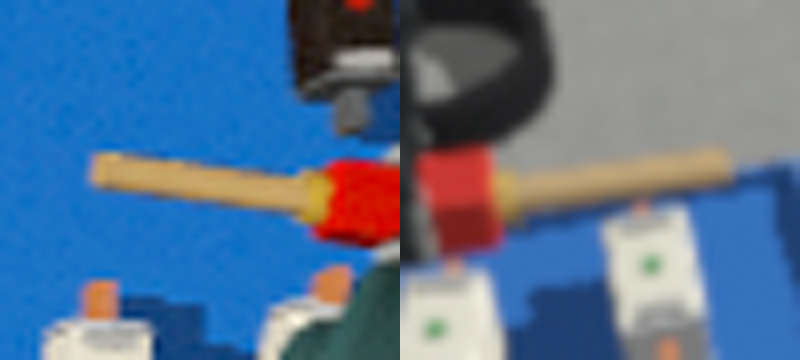

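Both cameras agree with the assumed grip to about 1 mm, with a slight nose-down pitch. I'll insert with the dowel 1.5 mm higher and watch the force.

```bash
python3 - <<'E'
from h import *
o=grasp_rot(BOX[2]); z=.05-.009+.0013
robot.move_ptp(B(-.25,0,.10),o); robot.move_ptp(B(-.225,-0.0003,z),o); f0=np.array(robot.read_contact_force())
d=np.array([np.cos(BOX[2]),np.sin(BOX[2])])
for s in [-.010,-.004,0,.003,.006,.009,.012,.015,.018]:
    robot.line_to(B(-.2+s,-.0003,z),.06); f=np.array(robot.read_contact_force())-f0; ax=f[:2]@d
    print(s,"ax %.1f lat %.1f z %.1f"%(ax,f[:2]@[-d[1],d[0]],f[2]),"op %.4f"%robot.read_opening())
    if abs(ax)>16 or abs(f[2])>10: print("STOP"); break
    if s<.005 and abs(ax)>5: print("BLOCKED"); break
robot.pause(.3); im=robot.grab_frame("scene"); crop(im,240,90,440,280,3,"pics/g.png"); print(robot.read_time(),robot.read_position())
E
```

```text
-0.01 ax 0.6 lat -0.5 z -1.8 op 0.0225
-0.004 ax 0.5 lat -0.2 z -1.6 op 0.0228
0 ax 0.6 lat -0.4 z -1.2 op 0.0224
0.003 ax 0.0 lat -0.1 z -1.1 op 0.0228
0.006 ax -1.2 lat 1.0 z -1.8 op 0.0229
0.009 ax -4.2 lat 0.1 z -1.3 op 0.0224
0.012 ax -4.8 lat -0.5 z -0.4 op 0.0225
0.015 ax -7.0 lat -0.3 z -0.6 op 0.0228
0.018 ax -7.0 lat 0.6 z -0.7 op 0.0225
13.9417 [0.5201 0.031  0.0423]
```

View pics/g.png

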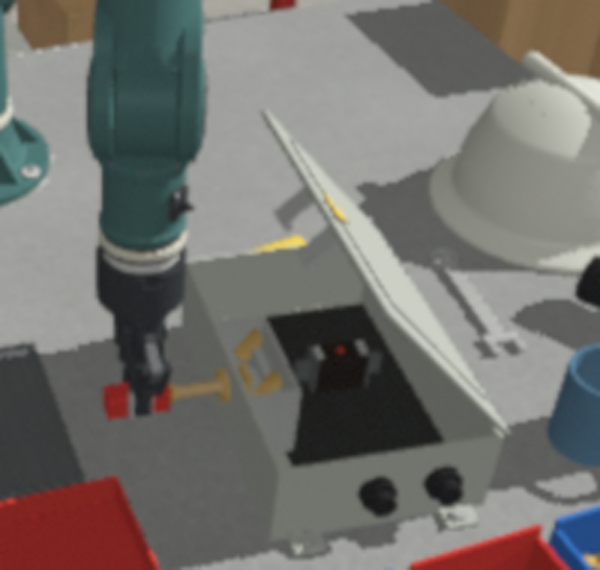

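The dowel is in the hole, the lid is swinging up, and burnt_a (red dot) is in the middle of the box. I'll put the dowel back and image the open box.

```bash
python3 - <<'E'
from h import *
o=grasp_rot(BOX[2]); robot.line_to(B(-.235,0,.0423),.15); robot.line_to(B(-.25,0,.10),.2); print(robot.read_opening())
o=grasp_rot(np.radians(-11)); robot.move_ptp([.4335,-.0818,.1],o); robot.line_to([.4335,-.0818,.007],.12)
robot.command_gripper(.05); robot.line_to([.4335,-.0818,.15],.25)
robot.move_ptp([.45,-.45,.25],grasp_rot(0)); print(robot.read_time())
im=robot.grab_frame("top"); cv2.imwrite("pics/t2.png",im); cv2.imwrite("pics/s2.png",robot.grab_frame("scene"))
crop(im,155,125,355,275,4,"pics/t2c.png")
E
```

```text
0.02259312482401783
19.2667
```

View pics/t2c.png

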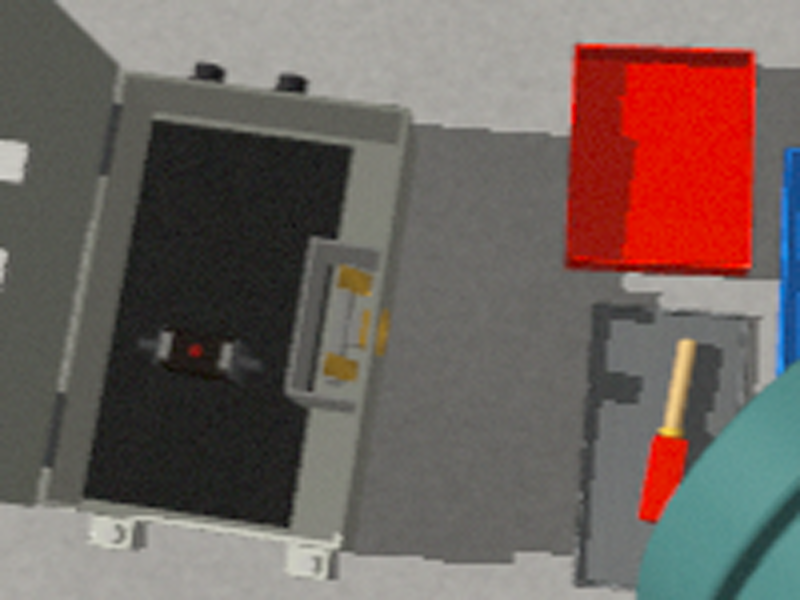

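The dowel lies in the tool tray. burnt_a's red dot is at crop (196,351) and its blades run (148,345)–(250,364). Next I move both scorched links to scrap.

```bash
cat >> h.py <<'E'
def best(x,y,z,yaw):
    q=np.array(robot.read_q()); c=[]
    for k in(0,PI):
        s=robot.solve_ik([x,y,z],grasp_rot(yaw+k))
        if s is not None: c.append((np.abs(np.array(s)-q).max()+.5*abs(s[6]),grasp_rot(yaw+k)))
    return min(c,key=lambda t:t[0])[1]
def grab(x,y,yaw,floor,op=.05,zt=.16):
    z=floor+.014; o=best(x,y,z,yaw); robot.command_gripper(op)
    robot.move_ptp([x,y,zt],o); robot.line_to([x,y,z],.15); robot.command_gripper(0.0); robot.line_to([x,y,zt],.2)
    w=robot.read_opening(); print("grab op %.4f t %.1f"%(w,robot.read_time())); return w>.02
def put(x,y,yaw,floor,op=.04,zt=.18):
    z=floor+.0155; o=best(x,y,z,yaw); robot.move_ptp([x,y,zt],o); w=robot.read_opening()
    if w<.02: print("LOST",w); return False
    robot.line_to([x,y,z],.15); w=robot.read_opening(); robot.command_gripper(op); robot.line_to([x,y,zt],.25)
    print("put op %.4f t %.1f"%(w,robot.read_time())); return w>.02
SC=np.array([.6605,-.081]); SY=np.radians(-2.7)
def scrap(sx): return SC[0]+np.cos(SY)*sx,SC[1]+np.sin(SY)*sx,SY+PI/2
E
python3 - <<'E'
from h import *
g=lambda a:(np.array(a)+.5)/4-.5+(155,125)
d=unproj("top",g((196,351)),.044)[0]; e=unproj("top",g([(250,364),(148,345)]),.02); v=e[1]-e[0]; yaw=np.arctan2(v[1],v[0])
c,s=np.cos(BOX[2]),np.sin(BOX[2]); r=d[:2]-BOX[:2]; print("burnt_a",d,"mid",e.mean(0),"len",np.linalg.norm(v),"yaw",np.degrees(yaw),"in box",c*r[0]+s*r[1],-s*r[0]+c*r[1])
m=(d+e.mean(0))/2
if grab(m[0],m[1],yaw,.004,zt=.2): print(put(*scrap(.036),.003))
if grab(.588,-.3135,np.radians(1.85),.003): print(put(*scrap(-.036),.003))
robot.move_ptp([.45,-.05,.3],grasp_rot(0))
for n in("top","scene"): cv2.imwrite(f"pics/{n}3.png",robot.grab_frame(n))
im=cv2.imread("pics/top3.png"); crop(im,285,120,485,310,4,"pics/t3c.png")
E
```

```text
burnt_a [0.5172 0.2403 0.044 ] mid [0.5184 0.2433 0.02  ] len 0.07407024301652135 yaw 79.82991426034661 in box 0.022812012927337918 0.030067949965163782
grab op 0.0269 t 24.8
put op 0.0268 t 28.5
True
grab op 0.0270 t 32.0
put op 0.0268 t 35.3
True
```

View pics/t3c.png

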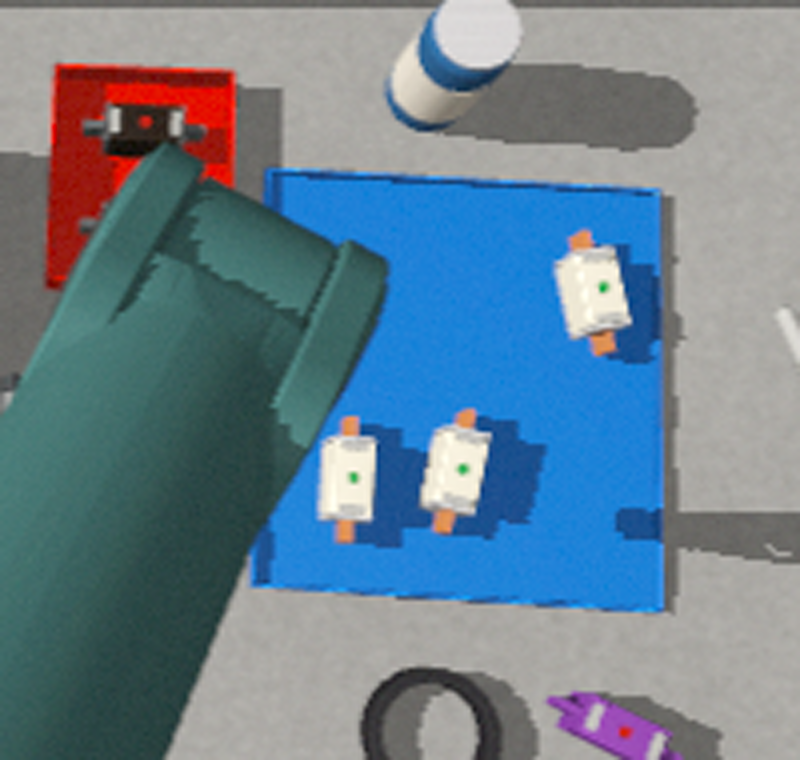

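Both scorched links are in the red tray and the three white links haven't moved. Next I detect each link automatically just before its pick and place it in the box.

```bash
cat >> h.py <<'E'
def fuses(im,lo=(345,155),hi=(460,280),zf=.003):
    H=cv2.cvtColor(im,cv2.COLOR_BGR2HSV); g=cv2.inRange(H,(45,80,40),(85,255,255)); b=cv2.inRange(H,(4,90,120),(20,255,255))
    n,_,st,ce=cv2.connectedComponentsWithStats(g); nb,_,sb,cb=cv2.connectedComponentsWithStats(b); cb=cb[1:][sb[1:,4]>=5]; out=[]
    for i in range(1,n):
        c=ce[i]
        if st[i,4]<2 or not(lo[0]<c[0]<hi[0] and lo[1]<c[1]<hi[1]): continue
        near=cb[np.linalg.norm(cb-c,axis=1)<26]
        if len(near)!=2: print("blades?",c,near); continue
        e=unproj("top",near,zf+.017); v=e[0]-e[1]; d=unproj("top",c,zf+.04)[0]; m=(d+e.mean(0))/2
        out.append((m[0],m[1],(np.arctan2(v[1],v[0])+PI/2)%PI-PI/2,np.linalg.norm(d[:2]-e.mean(0)[:2]),np.linalg.norm(v)))
    return out
E
python3 - <<'E'
from h import *
for k,by in enumerate((-.08,0,.08)):
    F=fuses(robot.grab_frame("top")); print(np.array(F))
    if len(F)!=3-k: print("count"); break
    f=min(F,key=lambda f:f[1])
    if f[3]>.008: print("odd"); break
    if not grab(*f[:3],.003): break
    p=B(.026,by,0)
    if not put(p[0],p[1],BOX[2],.004,zt=.2): break
robot.move_ptp([.45,-.3,.3],grasp_rot(0)); print(robot.read_time())
for n in("top","scene"): cv2.imwrite(f"pics/{n}4.png",robot.grab_frame(n))
cv2.imwrite("pics/b4.png",np.hstack([cv2.resize(cv2.imread("pics/top4.png")[120:280,150:350],None,fx=2,fy=2),cv2.resize(cv2.imread("pics/scene4.png")[120:320,230:430],None,fx=1.6,fy=1.6)]))
E
```

```text
blades? [375.5 203. ] [[372.0714 226.1429]]
blades? [351.5 207.5] []
blades? [347.5 225. ] [[372.0714 226.1429]]
blades? [352.5 225. ] [[372.0714 226.1429]]
blades? [354.5 230.5] [[372.0714 226.1429]]
blades? [349.5 233.5] [[372.0714 226.1429]]
blades? [347.5 234.5] [[372.0714 226.1429]]
blades? [346.6667 238.6667] []
blades? [373. 239.] [[372.0714 226.1429]
 [395.6667 249.5417]
 [371.     252.    ]]
blades? [350.     243.3333] [[371. 252.]]
blades? [351.5 246.5] [[371. 252.]]
[[ 0.5806 -0.3977  0.1526  0.0024  0.0735]
 [ 0.4554 -0.2971 -0.246   0.0013  0.0715]
 [ 0.4476 -0.1926 -0.0706  0.0626  0.0717]]
grab op 0.0267 t 40.8
put op 0.0269 t 45.5
blades? [373. 239.] [[372.0714 226.1429]
 [395.6667 249.5417]
 [371.     252.    ]]
[[ 0.4554 -0.2971 -0.246   0.0013  0.0715]]
count
47.6333
```

View pics/b4.png

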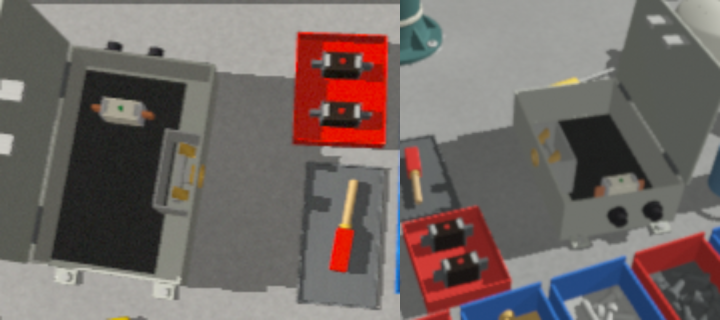

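The first link is placed well in the box, and both scorched ones are in scrap. I'll narrow the blade search radius and go on.

```bash
sed -i 's/axis=1)<26/axis=1)<17/' h.py; python3 - <<'E'
from h import *
robot.move_ptp([.5,.15,.25],grasp_rot(BOX[2]))
for k,by in enumerate((0,.08)):
    F=[f for f in fuses(robot.grab_frame("top")) if f[3]<.008]; print(np.array(F))
    if len(F)!=2-k: print("count"); break
    f=min(F,key=lambda f:f[1])
    if not grab(*f[:3],.003): break
    p=B(.026,by,0)
    if not put(p[0],p[1],BOX[2],.004,zt=.2): break
robot.move_ptp([.45,-.3,.3],grasp_rot(0)); print(robot.read_time())
for n in("top","scene"): cv2.imwrite(f"pics/{n}5.png",robot.grab_frame(n))
cv2.imwrite("pics/b5.png",np.hstack([cv2.resize(cv2.imread("pics/top5.png")[120:280,150:350],None,fx=2,fy=2),cv2.resize(cv2.imread("pics/scene5.png")[120:320,230:430],None,fx=1.6,fy=1.6)]))
E
```

```text
blades? [381.5 247.5] [[379.5    234.5   ]
 [395.7727 249.7273]
 [380.125  261.125 ]]
[[ 0.4547 -0.2973 -0.2544  0.0022  0.0717]]
count
51.1167
```

View pics/b5.png

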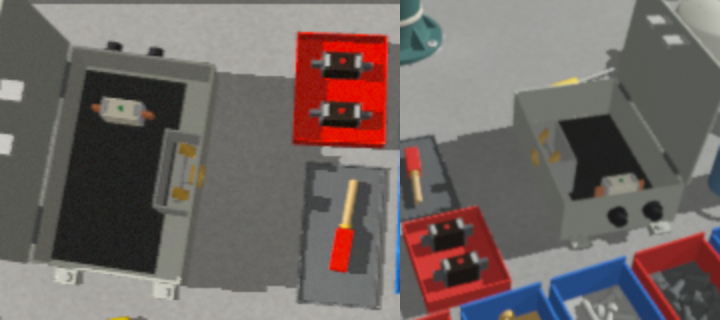

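One good link was knocked aside: its dot went from (373,239) to (381.5,247.5), about 50 mm from its neighbour. I'll pair the blades by midpoint and pick with a narrower opening.

```bash
python3 - <<'E'
s=open('h.py').read()
s=s.replace("        if len(near)!=2:","        if len(near)>2:\n            import itertools; near=np.array(min(itertools.combinations(near,2),key=lambda p:np.linalg.norm((p[0]+p[1])/2-c)))\n        if len(near)!=2:")
open('h.py','w').write(s)
E
python3 - <<'E'
from h import *
robot.move_ptp([.5,.15,.25],grasp_rot(BOX[2]))
for k,by in enumerate((0,.08)):
    F=[f for f in fuses(robot.grab_frame("top")) if f[3]<.008]; print(np.array(F))
    if len(F)!=2-k: print("count"); break
    f=min(F,key=lambda f:f[1])
    if not grab(*f[:3],.003,op=.038): break
    p=B(.026,by,0)
    if not put(p[0],p[1],BOX[2],.004,zt=.2): break
robot.move_ptp([.45,-.3,.3],grasp_rot(0)); print(robot.read_time())
for n in("top","scene"): cv2.imwrite(f"pics/{n}6.png",robot.grab_frame(n))
cv2.imwrite("pics/b6.png",np.hstack([cv2.resize(cv2.imread("pics/top6.png")[120:280,150:350],None,fx=2,fy=2),cv2.resize(cv2.imread("pics/scene6.png")[120:320,230:430],None,fx=1.6,fy=1.6)]))
E
```

```text
[[ 0.4547 -0.2975 -0.2444  0.0025  0.0714]
 [ 0.4141 -0.2555  0.0933  0.0012  0.0714]]
grab op 0.0269 t 57.0
put op 0.0268 t 61.5
[[ 0.4142 -0.2552  0.1114  0.0005  0.0719]]
grab op 0.0273 t 65.9
put op 0.0271 t 70.2
72.2333
```

View pics/b6.png

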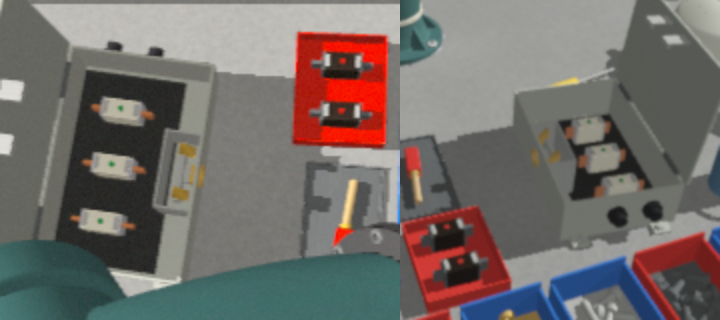

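All three good links are in the box (about (120,108), (113,165) and (100,220)), and both scorched ones are in scrap. Next I swing the lid shut from behind with closed fingers.

```bash
python3 - <<'E'
from h import *
o=grasp_rot(BOX[2]); robot.command_gripper(0.0)
robot.move_ptp(B(-.12,0,.42),o); robot.move_ptp(B(.165,0,.42),o); robot.line_to(B(.165,0,.245),.2)
f0=np.array(robot.read_contact_force())
for th in np.linspace(1.6,.12,13):
    r=.155+.033*(1.6-th)/1.5; c,s=np.cos(th),np.sin(th)
    robot.line_to(B(.1-r*c+.0085*s+.011,0,.086+r*s+.0085*c-.001),.15)
    f=np.array(robot.read_contact_force())-f0; print("%.2f"%th,f)
    if np.linalg.norm(f)>25: print("STOP"); break
else:
    x=.1-.19; robot.line_to(B(x,0,.112),.1)
    for z in np.arange(.110,.084,-.002):
        robot.line_to(B(x,0,z),.05); f=np.array(robot.read_contact_force())-f0; print("%.3f"%z,f[2])
        if f[2]>22: break
    robot.pause(.3); robot.line_to(B(x,0,.16),.1); print("up",np.array(robot.read_contact_force())-f0)
    robot.move_ptp([.45,-.35,.3],grasp_rot(0))
print(robot.read_time())
for n in("top","scene"): cv2.imwrite(f"pics/{n}7.png",robot.grab_frame(n))
E
```

```text
1.60 [-1.0087  2.1129  0.2476]
1.48 [-0.441   2.9363  2.6729]
1.35 [-0.0989  2.1072  0.4707]
1.23 [-1.5659  1.5867  1.1949]
1.11 [-0.6286  2.3478  1.6929]
0.98 [-1.275   1.7301  1.3694]
0.86 [-0.433   1.0299  0.8718]
0.74 [-0.4799  0.3131  0.6788]
0.61 [-0.4998  0.4768  1.0288]
0.49 [-1.2418  0.6464  1.8497]
0.37 [-1.5699 -0.5178  2.1229]
0.24 [-0.5472  1.178   0.8778]
0.12 [-1.9472  0.0636  1.1299]
0.110 0.7693083024148896
0.108 3.112392390282751
0.106 5.96403102353195
0.104 6.803699279056163
0.102 7.29756283243015
0.100 7.423020394577815
0.098 4.464885645362023
0.096 0.9698451638312654
0.094 -1.2072842126442598
0.092 1.481378002415191
0.090 1.354783897747105
0.088 11.239817187782926
0.086 19.79680422946152
up [ 0.0477  0.2971 -0.8824]
87.0
```

View pics/scene7.png

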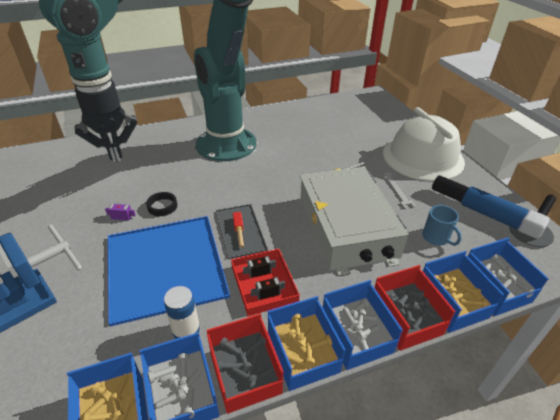

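The force profile shows a snap at about 0.098 and then a hard stop, and the lid looks shut. One numeric comparison with the first picture, then I hand in.

```bash
python3 - <<'E'
from h import *
for n,rs in (("scene",{"lid":(300,165,405,240),"wrench":(385,175,415,210),"mug":(420,205,465,245),"tape":(145,192,180,216),"can":(165,285,200,335),"dowel":(215,205,262,255)}),("top",{"lid":(165,140,258,268),"screwdr":(145,275,220,300),"dowel":(302,200,342,272)})):
    a=cv2.imread(f"pics/{n}0.png"); b=robot.grab_frame(n)
    for k,(x0,y0,x1,y1) in rs.items():
        t=cv2.cvtColor(a[y0:y1,x0:x1],6); w=cv2.cvtColor(b[y0-6:y1+6,x0-6:x1+6],6)
        _,v,_,l=cv2.minMaxLoc(cv2.matchTemplate(w,t,cv2.TM_CCOEFF_NORMED)); print(n,k,"shift",np.array(l)-6,"%.3f"%v)
robot.close_job(); print(robot.read_time())
E
```

```text
scene lid shift [0 0] 0.945
scene wrench shift [0 0] 1.000
scene mug shift [0 0] 1.000
scene tape shift [0 0] 0.991
scene can shift [0 0] 0.994
scene dowel shift [0 0] 0.998
top lid shift [0 0] 0.351
top screwdr shift [ 5 -4] 0.464
top dowel shift [0 0] 0.668
the job is handed in; nothing more can be done
the job is handed in; nothing more can be done
```

The job is handed in, but the low top-camera matches need explaining, so I look at the saved final picture.

View pics/top7.png

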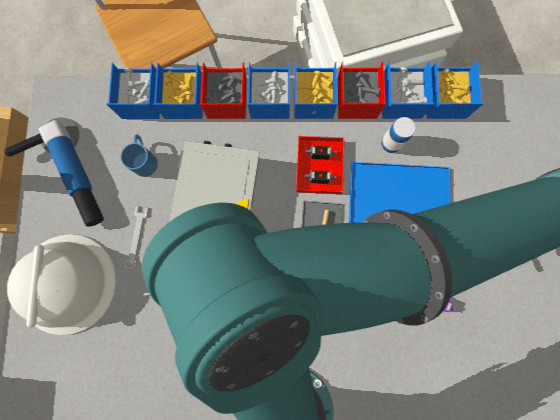

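I finished the job and handed it in; the last clock reading, just before hand-in, was 87 s of the 208 s allowed. No verdict is reported.

**What I did:**
- I pushed the catch back with the dowel through the hole (about 7 N) and the lid swung open. The dowel went back into the tool tray.
- Both scorched links went to the red scrap tray.
- All three good links present went into the box. One was knocked aside during the run, so I found it again and placed it.
- I swung the lid shut from behind. The closing force rose to 7.4 N, dropped off as it snapped, then met a hard stop at 20 N.

**Last checks:**
- **Scene camera:** the lid, dowel, wrench, mug, tape roll and spray can all show zero shift from the start (match 0.945 to 1.000, the lid being lowest).
- **Top camera:** the comparison failed for the lid (0.35), screwdriver (0.46, with an apparent shift of 5 px) and dowel (0.67). The final top picture shows the parked arm covering all three, so this view proves nothing about them.
- **Not confirmed:** the screwdriver's position was not checked in any clear final view. The catch being home is inferred from the force drop and the lid staying shut.

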